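Clamp a bar for the saw and hold the clamp lever

ROBOT

A 6-joint arm with a two-finger parallel gripper is mounted at the origin on the work surface. World frame = base frame: x ahead of the robot, y to its left, z up, the work surface at z = 0. Lengths are in mm, angles in rad, forces in N, time in s.
With the tool pointing down it reaches from about 375 to 925 mm from the base axis. Payload 5.7 kg.
Tool frame: the origin (TCP) lies at the very end of the fingers, on their centre line; the grasp point (between the pads) lies env.hold_point_z behind it (env.hold_point_z is the distance from the TCP to the grasp point, in mm); z points along the fingers, y is the direction in which the jaws open and shut (so a half turn about z gives the same grasp; the last joint's range is limited). The gripper opens to 88 mm and grips with 3 to 60 N. Pads are 20 mm wide; open, the fingers measure 115 mm over their backs; the gripper's body (75 mm by 178 mm) begins 61 mm behind the grasp point.
Start: joints at [1.095, 0.359, 1.51, -0, 1.272, -0.115], TCP at [211.804, 561.339, 222.623] pointing down, gripper open.
Joint ranges: [-2.97, 2.97], [-1.01, 2.36], [0.21, 2.38], [-0.96, 4.11], [0.2, 2.71], [-2.98, 2.98]. Speed limits (rad/s): [2.39, 2.39, 3.14, 3.14, 3.14, 3.14].

INTERFACE

Orientations are given as a unit quaternion [w, x, y, z].
In Python, from workcell import get_obs, camera, camera_model, workorder, env gives the robot as it stands.
- The arm moves only by the shell command python3 -m inch 'ROWS'. ROWS is JSON, a list of rows, each a list of 7 numbers: the shift along the tool's x, y, z in cm, then the turn, a rotation vector about the tool's x, y, z in rad, then the opening in per cent of the stroke, from 0 (shut) to 100 (fully open). In form: [[dx, dy, dz, rx, ry, rz, claw], ...]. A call has 1 to 20 rows; each row shifts and turns the commanded pose from where the row before left it, along the tool's axes as they then stand; what a row does not reach is not made up. A row lasts 1/12 s, in which the tool goes at most 41.7 mm and 7.16 degrees, less where a joint would pass 70% of its speed; a pose out of reach is approached as far as the arm can. A call with a gripper value outside its range is refused whole. The fingers move at their own pace and stop on an object; the grip force is fixed at half the most. Time passes only in rows, so rows that do not move let the fingers close. It gives the time, the measured TCP pose, the force and the opening at its end, in the units of the state.
- get_obs(): the state, without advancing time (a new reading comes with each control period).
- camera(name): name is "scene" or "top" or "wrist"; returns (picture, depth): 400x640x3 uint8, red, green, blue; 400x640 float32, mm along the optical axis (not along the pixel's ray), 0 where there is no reading.
- camera_model(name): a dict with "vfov" (degrees; the focal length in pixels is half the picture's height over the tangent of half this angle, whatever the lens; pixels are square), "cx", "cy" (the principal point, pixels), "rvec" (rotation vector, rad) and "tvec" (3), from world to camera coordinates, as OpenCV has them. Camera axes: x right, y down, z forward; pixel columns grow to the right and rows downward; lengths in mm; the calibration is good to about 2 mm. A picture is of the moment at which its call begins: read the wrist's pose just before it. camera_model takes no time and is no camera call; for the wrist camera it gives the pose at the moment of the call.
- workorder.hand_in(): hands the job in, once; it reports no verdict.
The state is a dict: "t": time; "q": joint angles; "joint_velocities": joint speeds; "joint_torque": joint torques, N m; "eef_pos": TCP position; "tool_rot": TCP orientation; "wrist_force": force on the tool from outside, world axes, zero at the start; "torque": the same for the moment, N m; "finger_gap": finger opening in mm.
Only numpy, scipy, OpenCV 4.12 (cv2) and the standard library are available. Lean on these libraries where they do the work, as an engineer would, in place of code of your own. Each camera call takes 0.05 s, during which the arm holds its last target.

TASK

Turn the black selector knob clockwise until it clicks in at the orange mark, then push the yellow safety catch all the way over, out of the lever's path, and only then pull the red-handled clamp lever all the way towards the robot, to its stop. Finish while still holding the lever there with the gripper (it springs back if let go), with the knob left at the orange mark and the catch left open, and leave the loose things on the bench undisturbed.

Things in the scene. Friction and masses are not known exactly. Their poses are not given: they have to be found in the camera images.
- station: Fixed green bar-clamp station. Base plate 220 x 250 x 14 mm on the bench; origin on the bench surface. Its -x side faces roughly the robot: the lever is pulled along the station's own -x. Its z is up, its y points to the catch side. On its -y side a 30 mm steel bar lies in a vee block under a clamp shoe on a green column (top 156 mm high), between 60 and 135 mm from the lever's plane; the lever lowers the shoe.
- lever (a joint): Clamp lever (rad): 0 = home, leaning 0.3 rad back (away from the robot); grows as it is pulled towards the robot; stop at 0.6 (leaning 0.3 rad towards the robot). Spring return: about 6 N at the handle at home, 10 N at the stop. While the catch is below about 0.8 its bar blocks the lever after about 0.03 rad.
- lever_grip (a point): Centre of the red crossbar handle of the lever: a horizontal round bar along the station's y, 22 mm diameter, 64 mm long, about 202 mm above the bench. It sits on a 12 mm steel stem that runs down to the pivot. The axes turn with the lever: at home parallel to the station's, then rotated about its y.
- lever_pivot (a point): Hinge of the lever, axis along the station's y, 30 mm above the bench; the crossbar's centre moves about it on a radius of 180 mm. Fixed to the station, with its axes.
- catch (a joint): Yellow safety catch (rad): 0 = closed, its 100 mm bar lies level across the front of the lever's stem; grows to the stop at 1.3 as the tab is pushed along the station's +y (away from the lever). Starts between 0 and 0.2; all the way over is above 1.0. Stays where it is left by friction (about 1 to 1.5 N at the tab).
- catch_tab (a point): Point on the middle plane of the catch's upright tab, 65 mm from the catch's hinge. The tab is a flat yellow paddle, 22 mm wide along the station's x, 9 mm thick, its end 85 mm from the hinge. With the catch at 0 it leans 0.45 rad from vertical towards the lever (station -y); with the catch at q it leans 0.45 - q. The axes turn with the catch.
- catch_pivot (a point): Point on the catch's hinge axis (parallel to the station's x), in line with the tab's middle; 110 mm above the bench, on top of a post 85 mm to the side (+y) of the lever's plane. The 10 x 14 mm blocking bar starts 9 mm to the +x of this point and runs towards the lever, at 1.12 rad to the tab on its lever side. Fixed to the station, with its axes.
- selector_box: Fixed grey box 110 x 110 x 56 mm with the selector on top, origin on the bench under its centre; left or right of the station. Around the knob are four 11 mm dots, 45 mm from the axis: the orange one is the third in clockwise order, the others are white.
- selector (a joint): Selector knob (rad), growing clockwise seen from above, 0 to 2.0, with four clicks at 0.1, 0.7, 1.3 and 1.9. The orange mark is 1.3. It starts at the first or second click. Let go within about 0.2 rad of a click, it settles there. Turning takes up to about 0.15 N m. At 1.0 the pointer (white line on the knob) points along the box's -x.
- selector_grip (a point): On the knob's axis, at gripping height, 88 mm above the bench. The knob is a bar 42 mm long, 14 mm thick and 32 mm high (top 98 mm above the bench) on a 44 mm disc, 8 mm thick, that lies on the box's aluminium plate (top 60 mm above the bench). The knob's bar lies along the box's x when the joint is at 1.0 (turned from there by 1.0 minus the joint value, anticlockwise positive). The axes turn with the knob, and coincide with the box's at joint 0.
- slug: Bystander: upright steel slug, 44 mm diameter, 70 mm high, loose, origin under its centre. Leave it alone.
- can: Bystander: yellow can, 66 mm diameter, 110 mm high, loose, origin under its centre. Leave it alone.
- wrench: Bystander: loose wrench lying on the bench at the back, behind the station. Leave it alone.
- hammer: Bystander: loose hammer lying on the bench, to the robot's right. Leave it alone.
- offcut: Bystander: aluminium bar offcut, 32 mm diameter, 160 mm long, lying on the bench to the left. Leave it alone.
There are look-alikes about, which are no part of the job. Of the things shaped like the selector_box, the grey one is meant.

How it is judged:
By the outcome, as a careful person would: the job done as asked, in the order asked, and still so for the second after the job is handed in, while the arm keeps its last pose, push and grip.
It also fails if it takes over 72 s, if anything falls off the work surface, if the arm or the gripper's body presses on something with over 40 N, if the wrist force passes 120 N, or if a joint passes its speed limit or range.

## Working session

There is one attempt and no reset: what is moved stays moved. The work goes in short steps, Python scripts to look and compute and a shell command to move; the robot and the scene stay as the last step left them, time stands still between calls to the robot, and variables do not carry over. Pictures are saved under pics/ and viewed, and the job is handed in when it is done.

```bash
ls; mkdir -p pics; python3 - <<'E'
from workcell import get_obs, camera, camera_model, workorder, env
import cv2,numpy as np
print(get_obs()); print(env.hold_point_z)
for n in ["scene","top","wrist"]:
    m=camera_model(n); print(n,m)
    p,d=camera(n); cv2.imwrite(f"pics/{n}0.png",p[:,:,::-1]); np.savez(f"pics/{n}0.npz",p=p,d=d,**{k:np.array(v) for k,v in m.items()})
E
```

```text
pics
{'t': 0.0, 'q': array([ 1.09487468e+00,  3.59515693e-01,  1.51141802e+00,  1.93544840e-05,
        1.27248699e+00, -1.15090388e-01]), 'joint_velocities': array([-0.00069308, -0.00034956,  0.00032513,  0.00024287, -0.00139353,
        0.00128757]), 'joint_torque': array([-2.57843909e-03, -5.15383780e+01, -2.70727390e+01,  6.73941826e-02,
        3.53227160e-02, -1.29827972e-04]), 'eef_pos': array([211.51245484, 560.75498941, 221.80870967]), 'tool_rot': array([-2.75032982e-04,  1.79441202e-01,  9.83768275e-01, -8.71715365e-04]), 'wrist_force': array([ 0.84686108, -0.08166255,  0.07480807]), 'torque': array([ 0.04751517,  0.01697479, -0.000122  ]), 'finger_gap': 87.77798866092853}
18.700000000000003
scene {'vfov': 48.02308833280386, 'cx': 316.4422553289598, 'cy': 200.13730336177613, 'rvec': array([ 1.46411526,  2.3593644 , -0.68531891]), 'tvec': array([ 157.90604834, -348.47304977, 1721.38101383])}
top {'vfov': 54.60931995819594, 'cx': 321.08096517206536, 'cy': 195.17582965910728, 'rvec': array([ 2.1388933 , -2.16306587,  0.11766542]), 'tvec': array([  89.67227338,  523.45101349, 1312.11342747])}
wrist {'vfov': 65.9548569351141, 'cx': 314.75249099144423, 'cy': 197.06541187172414, 'rvec': array([-2.38809115, -1.65226222, -0.22755634]), 'tvec': array([-598.13973717,  -33.01628737,  391.13321538])}
```

View pics/scene0.png

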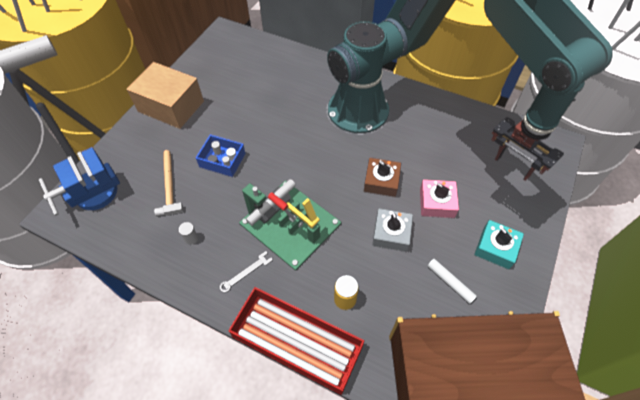

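View pics/top0.png

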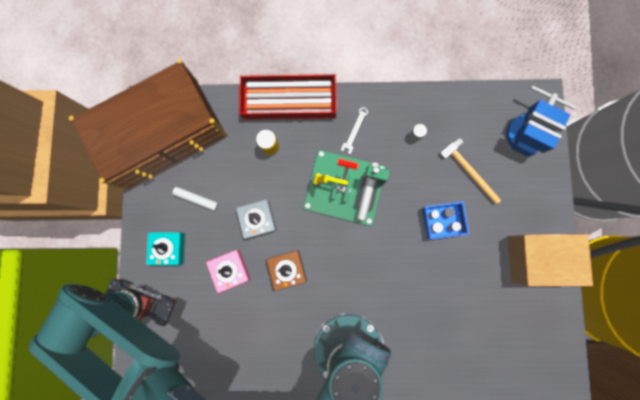

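View pics/wrist0.png

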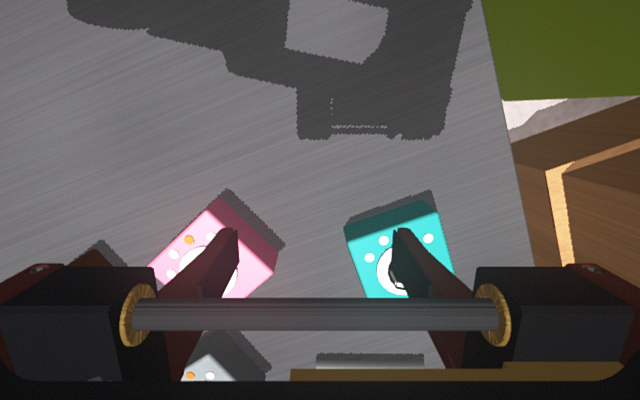

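The candidates shaped like the selector box in the top view are teal (165,249), pink (227,271), brown (286,270) and grey (255,219). The task asks for the grey one, so it is the box at top (255,219), scene (394,229). I'll confirm that in an enlarged crop.

```bash
cat > h.py <<'E'
import numpy as np,cv2
from scipy.spatial.transform import Rotation as R
def load(f):
    z=np.load(f); return z['p'],z['d'],{k:z[k] for k in('vfov','cx','cy','rvec','tvec')}
def foc(m): return 200/np.tan(np.radians(float(m['vfov']))/2)
def ray(m,u,v):
    Rm=R.from_rotvec(m['rvec']).as_matrix(); f=foc(m)
    return -Rm.T@m['tvec'], Rm.T@np.array([(u-m['cx'])/f,(v-m['cy'])/f,1.])
def onz(m,u,v,z):
    c,d=ray(m,u,v); return c+d*(z-c[2])/d[2]
def pts(m,d):
    f=foc(m); v,u=np.mgrid[0:400,0:640]
    P=np.stack([(u-m['cx'])/f*d,(v-m['cy'])/f*d,d],-1)
    Rm=R.from_rotvec(m['rvec']).as_matrix()
    return (P-m['tvec'])@Rm
def proj(m,X):
    Rm=R.from_rotvec(m['rvec']).as_matrix(); c=Rm@np.asarray(X,float)+m['tvec']; f=foc(m)
    return c[0]/c[2]*f+m['cx'],c[1]/c[2]*f+m['cy']
def snap(n,name):
    from workcell import camera,camera_model
    m=camera_model(n); p,d=camera(n)
    cv2.imwrite(f"pics/{name}.png",p[:,:,::-1]); np.savez(f"pics/{name}.npz",p=p,d=d,**{k:np.array(v) for k,v in m.items()}); return p,d,m
def crop(src,dst,x0,y0,x1,y1,s):
    im=cv2.imread(f'pics/{src}.png')[y0:y1,x0:x1]; cv2.imwrite(f'pics/{dst}.png',cv2.resize(im,None,fx=s,fy=s,interpolation=cv2.INTER_CUBIC))
E
python3 - <<'E'
from h import *
a=cv2.imread('pics/top0.png');b=cv2.imread('pics/scene0.png')
def c(i,x,y,w,h): return cv2.resize(i[y:y+h,x:x+w],(400,300),interpolation=cv2.INTER_CUBIC)
o=np.vstack([np.hstack([c(a,215,189,80,60),c(a,290,140,112,84)]),np.hstack([c(b,354,195,80,60),c(b,235,175,120,90)])])
cv2.imwrite('pics/c0.png',o)
for n in['top','scene']:
    p,d,m=load(f'pics/{n}0.npz'); P=pts(m,d)
    for (u,v) in ([(230,300),(400,300),(255,195)] if n=='top' else [(300,150),(350,330)]): print(n,u,v,P[v,u],onz(m,u,v,0))
E
```

```text
top 230 300 [1.67558852e+02 4.02547056e+02 2.74798680e-01] [167.52044764 402.61475514   0.        ]
top 400 300 [ 162.56516881 -183.09055823   -1.02185782] [ 162.71157065 -182.90485453    0.        ]
top 255 195 [531.58422911 319.31392138   3.46648246] [532.02358764 319.95843377   0.        ]
scene 300 150 [ 270.62388776 -107.82658848   -2.74547708] [ 272.49846075 -106.71300718    0.        ]
scene 350 330 [784.55224049 321.6874358    2.05083005] [783.97338143 321.54337875   0.        ]
```

View pics/c0.png

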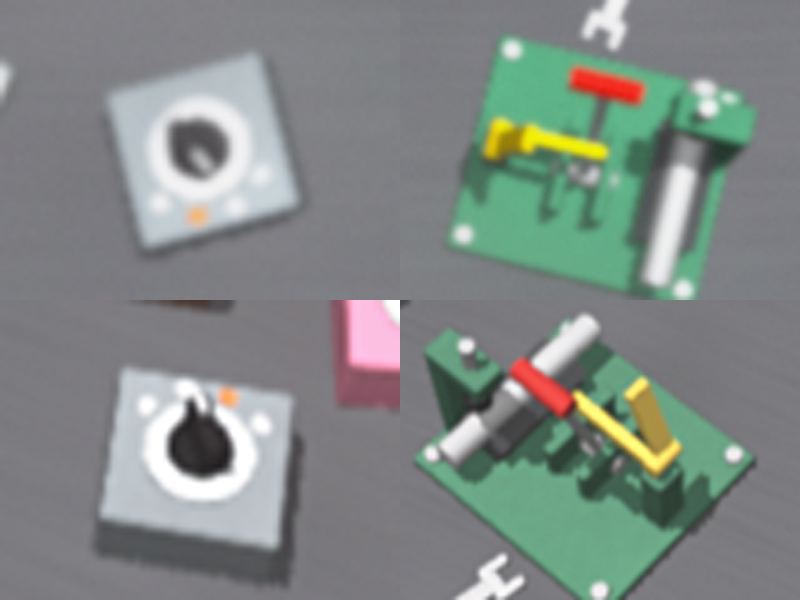

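The grey box is confirmed: grey faces, four dots, orange third in clockwise order. The knob pointer faces about the second dot, so it starts near 0.7. Next I measure everything.

```bash
python3 - <<'E'
from h import *
for n,roi in [('top',(230,195,285,245)),('scene',(365,200,425,255))]:
    p,d,m=load(f'pics/{n}0.npz'); x0,y0,x1,y1=roi
    hsv=cv2.cvtColor(p,cv2.COLOR_RGB2HSV).astype(int)
    M=np.zeros(d.shape,bool); M[y0:y1,x0:x1]=1
    P=pts(m,d)
    # box plate: by height 
    top=M&(P[...,2]>50)&(P[...,2]<66)
    pp=(P[top][:,:2]).astype(np.float32)
    r=cv2.minAreaRect(pp); print(n,'boxtop rect',r)
    o=M&(hsv[...,0]>5)&(hsv[...,0]<22)&(hsv[...,1]>90)&(hsv[...,2]>120)
    v,u=np.nonzero(o); print('orange',u.mean(),v.mean(),len(u),onz(m,u.mean(),v.mean(),60))
    w=M&(hsv[...,1]<25)&(hsv[...,2]>215)
    nc,l,s,c=cv2.connectedComponentsWithStats(w.astype(np.uint8))
    for i in range(1,nc): print(' white',s[i],c[i],onz(m,*c[i],60))
    k=M&(hsv[...,2]<75)&(P[...,2]>60); v,u=np.nonzero(k); print('dark',len(u),u.mean(),v.mean())
    k=M&(P[...,2]>85); print('knob pts',k.sum(),P[k].mean(0)); 
    q=P[k][:,:2]; print('rect',cv2.minAreaRect(q.astype(np.float32)))
p,d,m=load('pics/top0.npz')
for n,roi in [('top',(295,140,400,230)),('scene',(235,170,350,270))]:
    p,d,m=load(f'pics/{n}0.npz'); x0,y0,x1,y1=roi;P=pts(m,d)
    hsv=cv2.cvtColor(p,cv2.COLOR_RGB2HSV).astype(int)
    M=np.zeros(d.shape,bool); M[y0:y1,x0:x1]=1
    red=M&((hsv[...,0]<6)|(hsv[...,0]>174))&(hsv[...,1]>150)&(hsv[...,2]>90)
    v,u=np.nonzero(red); print(n,'red',len(u),u.mean(),v.mean(),'on200',onz(m,u.mean(),v.mean(),202),'depth',np.median(P[red],0))
    print(cv2.minAreaRect(np.array([onz(m,a,b,202)[:2] for a,b in zip(u,v)],np.float32)))
    g=M&(hsv[...,0]>55)&(hsv[...,0]<85)&(hsv[...,1]>60)
    pl=g&(abs(P[...,2]-14)<8)
    v,u=np.nonzero(pl); print('plate',len(u),cv2.minAreaRect(np.array([onz(m,a,b,14)[:2] for a,b in zip(u,v)],np.float32)))
    ye=M&(hsv[...,0]>22)&(hsv[...,0]<34)&(hsv[...,1]>120)&(hsv[...,2]>80)
    v,u=np.nonzero(ye); q=P[ye]; print('yellow',len(q),q[np.argsort(q[:,2])][::12].round(0).tolist())
E
```

```text
top boxtop rect ((443.7147216796875, 307.8838195800781), (109.79360961914062, 110.54153442382812), 14.621975898742676)
orange 254.2 231.6 5 [400.08802036 310.17276052  60.        ]
 white [244 208  27  24 317] [256.99369085 221.5615142 ] [433.80415988 301.0722699   60.        ]
dark 0 nan nan
knob pts 68 [429.5397584  267.83723174 302.99099815]
rect ((399.1513671875, 198.7593994140625), (277.0725402832031, 25.5037841796875), 67.82394409179688)
scene boxtop rect ((414.00946044921875, 321.26495361328125), (173.37393188476562, 140.51304626464844), 13.645137786865234)
orange 399.0 214.0 9 [402.33817057 313.91673099  60.        ]
 white [381 211  28  24 261] [393.31417625 223.53639847] [442.0069176  310.44395852  60.        ]
 white [397 213   1   1   1] [397. 213.] [401.69726539 307.002997    60.        ]
dark 111 393.55855855855856 223.67567567567568
knob pts 91 [593.70904238 333.43516381 341.47190063]
rect ((784.179931640625, 368.046875), (724.9888305664062, 30.4426326751709), 9.242365837097168)
top red 112 347.42857142857144 163.66071428571428 on200 [ 5.99633580e+02 -1.45151006e-01  2
[... 945 characters left out ...]
((558.33349609375, 6.6378936767578125), (249.0909423828125, 219.37240600585938), 75.29190063476562)
yellow 275 [[457.0, 9.0, 7.0], [496.0, -37.0, 17.0], [525.0, 7.0, 60.0], [576.0, 58.0, 110.0], [584.0, 105.0, 112.0], [584.0, 92.0, 113.0], [568.0, 104.0, 114.0], [578.0, 76.0, 115.0], [573.0, 49.0, 116.0], [562.0, 40.0, 117.0], [567.0, 63.0, 118.0], [568.0, 47.0, 119.0], [567.0, 33.0, 119.0], [568.0, 57.0, 120.0], [558.0, 102.0, 121.0], [574.0, 87.0, 123.0], [577.0, 99.0, 125.0], [568.0, 91.0, 135.0], [573.0, 87.0, 145.0], [555.0, 88.0, 153.0], [550.0, 83.0, 165.0], [554.0, 82.0, 176.0], [565.0, 68.0, 186.0]]<stdin>:16: RuntimeWarning: Mean of empty slice.
  ret = ret.dtype.type(ret / rcount)
```

Measured: box centre about (444,308) with yaw 0.255 rad; station yaw about -15°; handle about (600,1). I'll move the tool above the knob.

```bash
cat >> h.py <<'E'
def tool():
    from workcell import get_obs
    o=get_obs(); w,x,y,z=o['tool_rot']; return o,o['eef_pos'],R.from_quat([x,y,z,w])
def delta(target,Rt=None):
    o,p,r=tool(); print('t',o['t'],'pos',p.round(1),'gap',round(o['finger_gap'],1),'F',np.round(o['wrist_force'],1),'yaw_y',np.degrees(np.arctan2(*r.as_matrix()[[1,0],1])).round(1))
    print('delta tool cm',(r.inv().apply(np.asarray(target)-p)/10).round(2))
    if Rt is not None: print('rotvec',(r.inv()*Rt).as_rotvec().round(3))
def down(yaw):  # tool down with tool y at world angle yaw
    y=np.array([np.cos(yaw),np.sin(yaw),0]); z=np.array([0,0,-1.]); return R.from_matrix(np.stack([np.cross(y,z),y,z],1))
E
python3 - <<'E'
from h import *
delta([444,308,222],down(np.radians(121.8)))
p,d,m=load('pics/wrist0.npz'); o,pp,r=tool(); c,_=ray(m,0,0); print('cam in tool',r.inv().apply(c-pp), 'axis',r.inv().apply(ray(m,float(m['cx']),float(m['cy']))[1]))
E
python3 -m inch '[[-2.56,-1.29,0,0,0,0,100],[-2.56,-1.29,0,0,0,0,100],[-2.56,-1.29,0,0,0,0,100],[-2.56,-1.29,0,0,0,0,100],[-2.56,-1.29,0,0,0,0,100],[-2.56,-1.29,0,0,0,0,100],[-2.56,-1.29,0,0,0,0,100],[-2.56,-1.29,0,0,0,0,100],[-2.56,-1.29,0,0,0,0,100],[-2.56,-1.29,0,0,0,0,100],[-2.56,-1.29,0,0,0,0,100],[-2.56,-1.29,0,0,0,0,100]]'
```

```text
t 0.15 pos [211.6 560.9 222. ] gap 87.7 F [ 0.1 -0.1 -0.1] yaw_y 69.3
delta tool cm [-3.067e+01 -1.545e+01  2.000e-02]
rotvec [-0.001 -0.001 -0.916]
cam in tool [  75.27521579   -0.73749555 -161.94802411] axis [-2.73542154e-01 -6.53920225e-04  9.61859793e-01]
t: 1.15
eef_pos: [445.2, 306.8, 222.5]
tool_rot: [-0.0, 0.179, 0.984, -0.0]
wrist_force: [0.7, 0.2, 0.3]
finger_gap: 87.9
```

```bash
python3 -m inch '[[0,0,0,0,0,-0.11,100],[0,0,0,0,0,-0.11,100],[0,0,0,0,0,-0.11,100],[0,0,0,0,0,-0.11,100],[0,0,0,0,0,-0.11,100],[0,0,0,0,0,-0.12,100],[0,0,0,0,0,-0.12,100],[0,0,0,0,0,-0.12,100],[0,0,0,0,0,0,100]]'
python3 - <<'E'
from h import *
snap('wrist','w1'); delta([444,308,222],down(np.radians(121.8)))
E
```

```text
t: 1.9
eef_pos: [444.4, 307.9, 222.4]
tool_rot: [-0.0, -0.273, 0.962, -0.0]
wrist_force: [0.6, -0.6, -0.5]
finger_gap: 87.9
t 1.95 pos [444.4 307.9 222.4] gap 87.8 F [ 0.2 -1.1  0.4] yaw_y 121.3
delta tool cm [0.03 0.02 0.04]
rotvec [-0.    -0.001 -0.008]
```

View pics/w1.png

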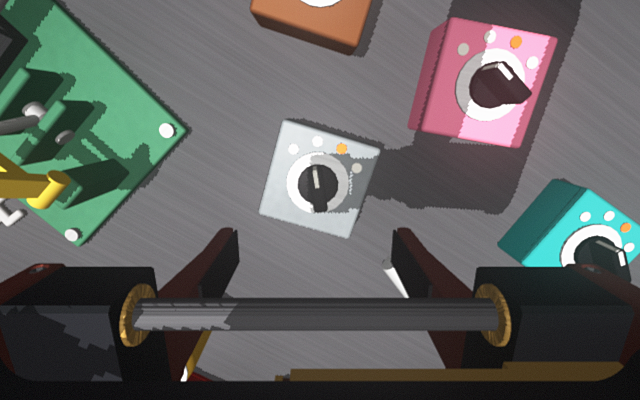

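The knob is at about (320,183), its pointer up towards the second dot (318,141), and orange is at (341,149). The bar lies along the image vertical, so the jaws straddle it. I'll refine the axis from the dots.

```bash
python3 - <<'E'
from h import *
from scipy.optimize import least_squares
p,d,m=load('pics/w1.npz'); P=pts(m,d)
hsv=cv2.cvtColor(p,cv2.COLOR_RGB2HSV).astype(int)
M=np.zeros(d.shape,bool); M[120:245,255:385]=1
o=M&(hsv[...,0]>5)&(hsv[...,0]<25)&(hsv[...,1]>120)
v,u=np.nonzero(o); O=onz(m,u.mean(),v.mean(),60.5); print('or',u.mean(),v.mean(),O)
w=M&(hsv[...,1]<12)&(hsv[...,2]>215)
nc,l,s,c=cv2.connectedComponentsWithStats(w.astype(np.uint8))
D=[]
for i in range(1,nc):
    if s[i][4]>15: print(s[i],c[i],onz(m,*c[i],60.5))
t=M&(P[...,2]>55)&(P[...,2]<63); print('top',cv2.minAreaRect(P[t][:,:2].astype(np.float32)))
k=M&(P[...,2]>92)&(P[...,2]<104); print('knob',k.sum(),cv2.minAreaRect(P[k][:,:2].astype(np.float32)),P[k].mean(0))
E
```

```text
or 341.2692307692308 148.19230769230768 [398.53134642 311.90999949  60.5       ]
[ 261  122  116   92 3440] [298.71540698 162.19127907] [434.57032356 281.64185043  60.5       ]
top ((443.929443359375, 310.4796142578125), (108.06297302246094, 107.89373016357422), 15.034764289855957)
knob 601 ((443.8700866699219, 310.2632751464844), (42.729339599609375, 13.969034194946289), 40.380130767822266) [442.97947524 309.62469479  97.61780764]
```

```bash
python3 - <<'E'
from h import *
p,d,m=load('pics/w1.npz'); P=pts(m,d)
M=np.zeros(d.shape,bool); M[120:245,255:385]=1
k=M&(P[...,2]>94)&(P[...,2]<102); X=P[k][:,:2]; c=X.mean(0); e=np.linalg.svd(X-c)[2][0] if len(X)<2000 else 0
print(np.degrees(np.arctan2(e[1],e[0])))
hsv=cv2.cvtColor(p,cv2.COLOR_RGB2HSV).astype(int)
w=k&(hsv[...,1]<60)&(hsv[...,2]>120); v,u=np.nonzero(w); Y=np.array([onz(m,a,b,98)[:2] for a,b in zip(u,v)])
print(len(Y),Y.mean(0)); e=np.linalg.svd(Y-Y.mean(0))[2][0]; print(np.degrees(np.arctan2(e[1],e[0])), np.degrees(np.arctan2(*(Y.mean(0)-[443.9,310.4])[::-1])))
crop('w1','w1c',255,110,390,245,4)
E
```

```text
40.58803682152505
93 [436.63630366 303.95898466]
34.271966896618615 -138.43528957468746
```

View pics/w1c.png

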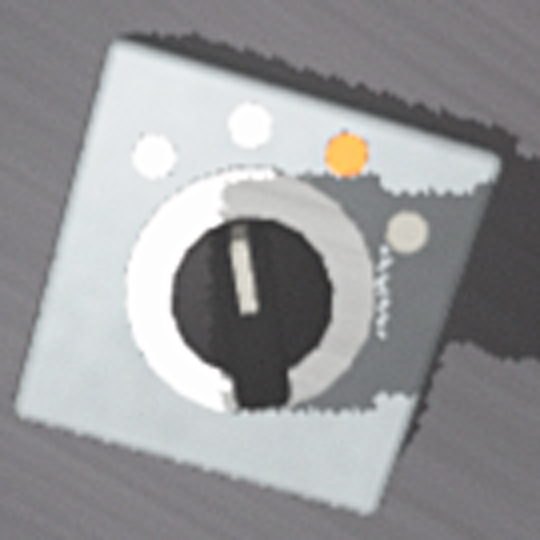

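```bash
python3 - <<'E'
from h import *
delta([443.9,310.4,222],down(np.radians(129)))
E
python3 -m inch '[[0,0.0,0,0,0,-0.065,100],[0.1,0.2,0,0,0,-0.065,100],[0,0,2,0,0,0,100],[0,0,2,0,0,0,100],[0,0,2,0,0,0,100],[0,0,2,0,0,0,100],[0,0,2,0,0,0,100],[0,0,2,0,0,0,100],[0,0,1,0,0,0,100],[0,0,0,0,0,0,100]]'
python3 - <<'E'
from h import *
delta([443.9,310.4,74],down(np.radians(129)))
E
```

```text
t 1.95 pos [444.4 307.9 222.4] gap 87.8 F [ 0.2 -1.1  0.4] yaw_y 121.3
delta tool cm [-0.09  0.23  0.04]
rotvec [ 0.    -0.001 -0.134]
t: 2.78
eef_pos: [441.0, 308.2, 90.5]
tool_rot: [-0.002, -0.332, 0.943, -0.0]
wrist_force: [0.0, 0.2, -0.8]
finger_gap: 87.8
t 2.7833 pos [441.  308.2  90.5] gap 87.8 F [ 0.   0.2 -0.8] yaw_y 128.8
delta tool cm [-0.37 -0.02  1.65]
rotvec [ 0.001 -0.005 -0.004]
```

```bash
python3 -m inch '[[-0.3,0,0.6,0,0,0,100],[0,0,0.5,0,0,0,100],[0,0,0,0,0,0,100],[0,0,0,0,0,0,100]]'
python3 - <<'E'
from h import *
delta([443.9,310.4,74],down(np.radians(129)))
E
```

```text
t: 3.12
eef_pos: [445.3, 311.2, 82.1]
tool_rot: [0.0, -0.333, 0.943, 0.0]
wrist_force: [0.1, 1.0, 0.5]
finger_gap: 87.8
t 3.1167 pos [445.3 311.2  82.1] gap 87.8 F [0.1 1.  0.5] yaw_y 128.9
delta tool cm [0.16 0.02 0.81]
rotvec [-0.     0.001 -0.002]
```

Down the last 8 mm, then close.

```bash
python3 -m inch '[[0.1,0,0.4,0,0,0,100],[0,0,0.4,0,0,0,100],[0,0,0,0,0,0,50],[0,0,0,0,0,0,20],[0,0,0,0,0,0,0],[0,0,0,0,0,0,0],[0,0,0,0,0,0,0],[0,0,0,0,0,0,0],[0,0,0,0,0,0,0],[0,0,0,0,0,0,0],[0,0,0,0,0,0,0],[0,0,0,0,0,0,0]]'
python3 - <<'E'
from h import *
delta([443.9,310.4,74],down(np.radians(85)))
E
```

```text
t: 4.12
eef_pos: [444.2, 310.4, 73.7]
tool_rot: [-0.0, -0.333, 0.943, -0.0]
wrist_force: [-0.4, -0.5, 0.0]
finger_gap: 24.4
t 4.1167 pos [444.2 310.4  73.7] gap 24.4 F [-0.4 -0.5  0. ] yaw_y 128.9
delta tool cm [ 0.02  0.02 -0.03]
rotvec [-0.    -0.     0.766]
```

```bash
python3 -m inch '[[0,0,0,0,0,0,0],[0,0,0,0,0,0,0],[0,0,0,0,0,0,0],[0,0,0,0,0,0,0],[0,0,0,0,0,0,0],[0,0,0,0,0,0,0]]'
python3 -m inch '[[0,0,0,0,0,0.07,0],[0,0,0,0,0,0.07,0],[0,0,0,0,0,0.07,0],[0,0,0,0,0,0.07,0],[0,0,0,0,0,0.07,0],[0,0,0,0,0,0.07,0],[0,0,0,0,0,0.07,0],[0,0,0,0,0,0.07,0],[0,0,0,0,0,0.07,0],[0,0,0,0,0,0.07,0],[0,0,0,0,0,0.06,0],[0,0,0,0,0,0,0],[0,0,0,0,0,0,0],[0,0,0,0,0,0,0]]'
python3 - <<'E'
from h import *
delta([443.9,310.4,74],down(np.radians(85))); print(tool()[0]['torque'])
E
```

```text
t: 4.62
eef_pos: [444.0, 310.7, 73.6]
tool_rot: [-0.0, -0.333, 0.943, 0.0]
wrist_force: [-2.4, 4.7, 0.2]
finger_gap: 14.1
t: 5.78
eef_pos: [443.8, 311.2, 73.6]
tool_rot: [-0.0, 0.04, 0.999, 0.001]
wrist_force: [-3.1, 6.3, 0.0]
finger_gap: 14.1
t 5.7833 pos [443.8 311.2  73.6] gap 14.1 F [-3.1  6.3  0. ] yaw_y 85.4
delta tool cm [-0.02 -0.08 -0.04]
rotvec [ 0.001 -0.001  0.006]
[1.07452351 0.53123206 0.01499298]
```

Gripped at 14.1 mm and turned. I'll release, rise and check.

```bash
python3 -m inch '[[0,0,0,0,0,0,15],[0,0,0,0,0,0,30],[0,0,0,0,0,0,40],[0,0,0,0,0,0,40],[0,0,0,0,0,0,40],[0,0,0,0,0,0,40],[0,0,-1,0,0,0,40],[0,0,-2,0,0,0,40],[0,0,-3,0,0,0,40],[0,0,-3,0,0,0,40],[0,0,-3,0,0,0,40],[0,0,-3,0,0,0,40],[0,0,-2,0,0,0,40],[0,0,0,0,0,0,40]]'
python3 - <<'E'
from h import *
delta([443.9,310.4,240]); snap('wrist','w2'); snap('top','t2')
p,d,m=load('pics/w2.npz'); P=pts(m,d)
k=(P[...,2]>93)&(P[...,2]<103)&(np.hypot(P[...,0]-444,P[...,1]-310)<28); X=P[k][:,:2]; c=X.mean(0); e=np.linalg.svd(X-c)[2][0]
a=np.degrees(np.arctan2(e[1],e[0])); print(len(X),c,a)
E
```

```text
t: 6.95
eef_pos: [446.8, 311.7, 249.3]
tool_rot: [0.004, 0.04, 0.999, 0.002]
wrist_force: [0.7, 0.6, 0.8]
finger_gap: 35.2
t 6.95 pos [446.8 311.7 249.3] gap 35.2 F [0.7 0.6 0.8] yaw_y 85.4
delta tool cm [ 0.28 -0.16  0.92]
519 [442.80718201 310.41207436] -1.9365635882391332
```

View pics/w2.png

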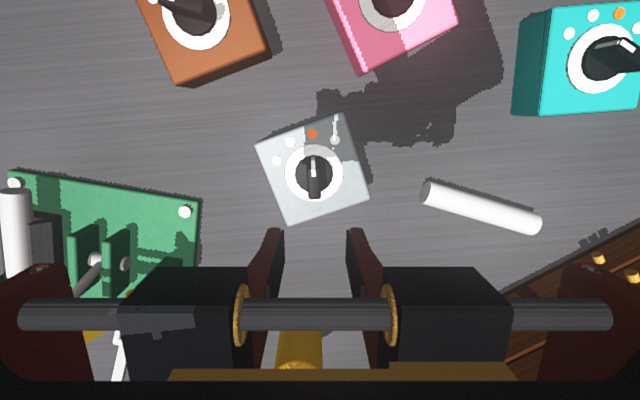

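The knob now lies at -1.9°, giving joint = 1.295: clicked in at orange. The orange dot at (312,133) is beside the pointer (312,160). Next I move to look at the station and close the fingers on the way.

```bash
python3 - <<'E'
from h import *
delta([515,60,330],down(np.radians(75)))
E
```

```text
t 7.05 pos [444.5 310.5 244.8] gap 35.1 F [-0.  -0.1  0. ] yaw_y 85.4
delta tool cm [ -9.06 -24.39  -8.53]
rotvec [0.001 0.002 0.181]
```

```bash
python3 -m inch '[[-0.9,-2.4,-0.85,0,0,0,0],[-0.9,-2.4,-0.85,0,0,0,0],[-0.9,-2.4,-0.85,0,0,0,0],[-0.9,-2.4,-0.85,0,0,0,0],[-0.9,-2.4,-0.85,0,0,0,0],[-0.9,-2.4,-0.85,0,0,0,0],[-0.9,-2.4,-0.85,0,0,0,0],[-0.9,-2.4,-0.85,0,0,0,0],[-0.9,-2.4,-0.85,0,0,0,0],[-0.9,-2.4,-0.85,0,0,0,0],[0,0,0,0,0,0.09,0],[0,0,0,0,0,0.09,0],[0,0,0,0,0,0,0],[0,0,0,0,0,0,0]]'
python3 - <<'E'
from h import *
snap('wrist','w3'); delta([515,60,330],down(np.radians(75)))
E
```

```text
t: 8.22
eef_pos: [513.6, 63.8, 327.1]
tool_rot: [-0.002, 0.129, 0.992, -0.0]
wrist_force: [0.1, -0.8, -0.1]
finger_gap: 0.6
t 8.2667 pos [513.7  64.  327.3] gap 0.2 F [-0.4  0.2  0.1] yaw_y 75.2
delta tool cm [-0.23 -0.35 -0.27]
rotvec [-0.001 -0.003  0.004]
```

View pics/w3.png

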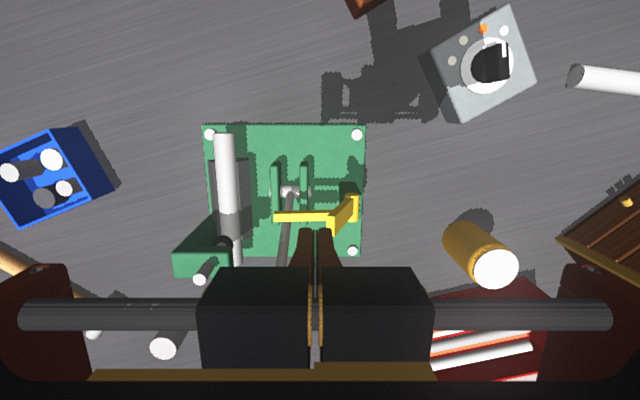

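The station is in view: plate edges aligned with the image, yellow bar (275-335,216), tab (345,208), pivot hinge about (288,190); the handle is hidden by the gripper. I'll measure in station axes.

```bash
python3 - <<'E'
from h import *
p,d,m=load('pics/w3.npz'); P=pts(m,d)
hsv=cv2.cvtColor(p,cv2.COLOR_RGB2HSV).astype(int)
M=np.zeros(d.shape,bool); M[115:262,195:375]=1
g=M&(hsv[...,0]>55)&(hsv[...,0]<85)&(hsv[...,1]>60)&(abs(P[...,2]-14)<5)
print(cv2.minAreaRect(P[g][:,:2].astype(np.float32)))
ph=np.radians(-15.0); xs=np.array([np.cos(ph),np.sin(ph)]); ys=np.array([-xs[1],xs[0]])
piv=np.array([548.3,14.5])
ye=M&(hsv[...,0]>20)&(hsv[...,0]<34)&(hsv[...,1]>120)
Q=P[ye]; S=np.stack([(Q[:,:2]-piv)@xs,(Q[:,:2]-piv)@ys,Q[:,2]],1)
print(len(S))
for lo,hi in [(70,100),(100,108),(108,120),(120,130),(130,140),(140,150),(150,160),(160,170),(170,180),(180,192)]:
    k=(S[:,2]>=lo)&(S[:,2]<hi)
    if k.sum()>3: print(lo,k.sum(),np.percentile(S[k],[2,50,98],axis=0).round(1).tolist())
E
```

```text
((553.9545288085938, 2.4703216552734375), (249.3817596435547, 216.88365173339844), 75.21542358398438)
1401
70 7 [[-14.3, 75.2, 87.9], [-3.3, 93.2, 89.6], [11.4, 96.0, 96.1]]
100 33 [[-18.3, 23.7, 102.6], [-17.7, 77.8, 106.7], [4.6, 92.4, 107.9]]
108 405 [[-18.2, -9.9, 109.9], [4.1, 53.5, 117.5], [14.4, 92.8, 119.9]]
120 394 [[-16.0, -12.4, 120.1], [7.6, 17.9, 122.3], [13.4, 84.5, 128.4]]
130 56 [[-16.6, 70.3, 130.3], [-9.2, 78.8, 135.7], [4.6, 81.2, 139.4]]
140 66 [[-16.4, 67.0, 140.2], [-11.3, 74.6, 145.3], [4.4, 77.5, 149.7]]
150 63 [[-16.4, 64.1, 150.6], [-8.6, 71.1, 155.4], [4.9, 73.2, 159.9]]
160 73 [[-16.5, 58.9, 160.1], [-9.8, 66.9, 165.2], [4.5, 69.7, 169.8]]
170 80 [[-16.5, 54.1, 170.1], [-12.1, 62.8, 175.3], [4.1, 65.5, 179.9]]
180 203 [[-16.4, 49.5, 180.4], [-9.0, 55.8, 188.4], [4.2, 61.5, 191.1]]
```

```bash
python3 - <<'E'
from h import *
delta([546.8,43.8,150],down(np.radians(75)))
E
python3 -m inch '[[-0.85,-0.9,0,0,0,0,0],[-0.85,-0.9,0,0,0,0,0],[-0.85,-0.9,0,0,0,0,0],[-0.85,-0.9,2,0,0,0,0],[0,0,3,0,0,0,0],[0,0,3,0,0,0,0],[0,0,3,0,0,0,0],[0,0,2,0,0,0,0],[0,0,0,0,0,0,0],[0,0,0,0,0,0,0],[0,0,0,0,0,0,0]]'
python3 - <<'E'
from h import *
delta([546.8,43.8,150],down(np.radians(75)))
E
```

```text
t 8.2667 pos [513.7  64.  327.3] gap 0.2 F [-0.4  0.2  0.1] yaw_y 75.2
delta tool cm [-3.76 -1.09 17.73]
rotvec [-0.001 -0.003  0.004]
t: 9.18
eef_pos: [539.4, 19.7, 199.9]
tool_rot: [0.001, 0.13, 0.991, -0.0]
wrist_force: [0.5, -0.0, 0.2]
finger_gap: 0.8
t 9.1833 pos [539.4  19.7 199.9] gap 0.8 F [ 0.5 -0.   0.2] yaw_y 75.0
delta tool cm [-0.08  2.52  4.99]
rotvec [0.    0.002 0.001]
```

```bash
python3 -m inch '[[0,1.25,0,0,0,0,0],[0,1.25,0,0,0,0,0],[0,0,2,0,0,0,0],[0,0,2,0,0,0,0],[0,0,1,0,0,0,0],[0,0,0,0,0,0,0],[0,0,0,0,0,0,0]]'
python3 - <<'E'
from h import *
snap('wrist','w4');delta([546.8,43.8,150],down(np.radians(75)))
E
```

```text
t: 9.77
eef_pos: [544.7, 45.2, 149.0]
tool_rot: [-0.0, 0.13, 0.992, 0.0]
wrist_force: [-0.4, 0.6, 0.7]
finger_gap: 0.3
t 9.8167 pos [545.3  45.  149.5] gap 0.5 F [ 0.2 -0.4 -0.8] yaw_y 75.1
delta tool cm [-0.18 -0.07 -0.05]
rotvec [0.    0.001 0.001]
```

View pics/w4.png

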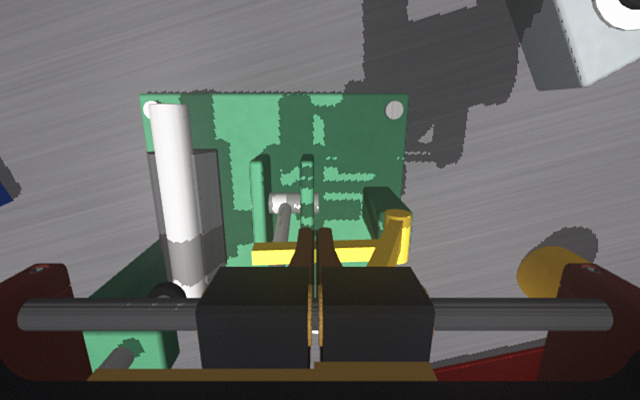

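The closed fingers are at (318,240), between the stem and the yellow tab (392,245). I'll push along tool +y (station +y) in steps, watching the force.

```bash
python3 -m inch '[[-0.1,0.8,0,0,0,0,0],[0,0.8,0,0,0,0,0],[0,0.8,0,0,0,0,0],[0,0.8,0,0,0,0,0],[0,0.8,0,0,0,0,0],[0,0.8,0,0,0,0,0],[0,0.8,0,0,0,0,0]]'
python3 -m inch '[[0,0.6,0,0,0,0,0],[0,0.6,0,0,0,0,0],[0,0.6,0,0,0,0,0],[0,0,0,0,0,0,0]]'
python3 - <<'E'
from h import *
snap('wrist','w5');delta([546.8,43.8,150],down(np.radians(75)))
E
```

```text
t: 10.4
eef_pos: [560.1, 99.0, 148.6]
tool_rot: [0.0, 0.13, 0.992, -0.0]
wrist_force: [0.0, -3.9, -1.2]
finger_gap: 0.2
t: 10.73
eef_pos: [564.7, 117.1, 148.5]
tool_rot: [-0.0, 0.13, 0.992, 0.0]
wrist_force: [0.5, 0.6, -0.3]
finger_gap: 0.4
t 10.7833 pos [564.8 116.7 148.6] gap 0.5 F [ 0.3 -0.3  0.3] yaw_y 75.1
delta tool cm [-0.14 -7.51 -0.15]
rotvec [ 0.001 -0.     0.001]
```

View pics/w5.png

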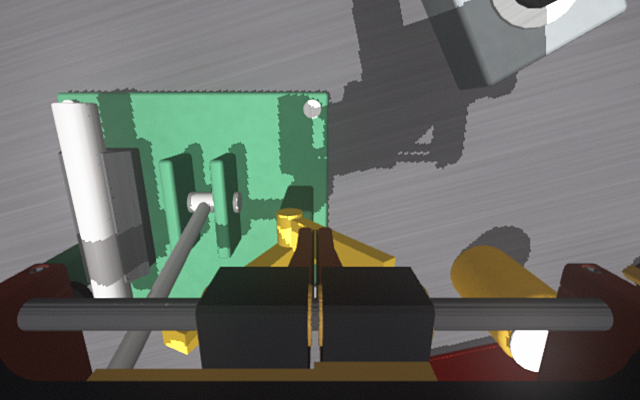

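The tab (365,255) has swung over and the bar is rising at (265,255). I'll continue to the stop.

```bash
python3 -m inch '[[0,0.4,0,0,0,0,0],[0,0.4,0,0,0,0,0],[0,0,0,0,0,0,0]]'
python3 -m inch '[[0,0.3,0,0,0,0,0],[0,0.3,0,0,0,0,0],[0,0,0,0,0,0,0]]'
python3 -m inch '[[0,0.3,0,0,0,0,0],[0,0,0,0,0,0,0]]'

```

```text
t: 11.03
eef_pos: [566.8, 124.0, 148.7]
tool_rot: [0.0, 0.13, 0.992, 0.0]
wrist_force: [-0.1, 0.4, -0.1]
finger_gap: 0.3
t: 11.28
eef_pos: [568.2, 129.3, 148.7]
tool_rot: [-0.0, 0.13, 0.992, -0.0]
wrist_force: [-0.2, -1.9, 1.2]
finger_gap: 0.6
t: 11.45
eef_pos: [568.3, 129.7, 148.7]
tool_rot: [-0.0, 0.13, 0.992, -0.003]
wrist_force: [-2.5, -11.0, 4.1]
finger_gap: 0.5
```

The stop has been reached (force rose to 11 N). I'll back off 8 mm, rise and check.

```bash
python3 -m inch '[[0,-0.5,0,0,0,0,0],[0,-0.5,0,0,0,0,0],[0,0,-1,0,0,0,0],[0,0,-2,0,0,0,0],[0,0,-3,0,0,0,0],[0,0,-3,0,0,0,0],[0,0,-3,0,0,0,0],[0,0,-3,0,0,0,0],[0,0,-2,0,0,0,0],[3,0,0,0,0,0,50],[3,0,0,0,0,0,60],[3,0,0,0,0,0,70],[3,0,0,0,0,0,70],[3,0,0,0,0,0,70],[0,0,0,0,0,0,70],[0,0,0,0,0,0,70]]'
python3 - <<'E'
from h import *
snap('wrist','w6'); snap('top','t6');snap('scene','s6')
a=cv2.imread('pics/w6.png'); crop('t6','t6c',290,130,402,214,5)
p,d,m=load('pics/w6.npz'); P=pts(m,d)
hsv=cv2.cvtColor(p,cv2.COLOR_RGB2HSV).astype(int)
ph=np.radians(-15.0); xs=np.array([np.cos(ph),np.sin(ph)]); ys=np.array([-xs[1],xs[0]])
piv=np.array([548.3,14.5]); near=np.hypot(P[...,0]-565,P[...,1]-60)<150
red=near&((hsv[...,0]<6)|(hsv[...,0]>174))&(hsv[...,1]>150)&(hsv[...,2]>70)&(P[...,2]>150)&(P[...,2]<240)
v,u=np.nonzero(red); print('red',len(u),u.mean() if len(u) else 0,v.mean() if len(u) else 0)
ye=near&(hsv[...,0]>20)&(hsv[...,0]<34)&(hsv[...,1]>120)&(P[...,2]>80)&(P[...,2]<220)
Q=P[ye]; S=np.stack([(Q[:,:2]-piv)@xs,(Q[:,:2]-piv)@ys,Q[:,2]],1)
print(len(S),np.percentile(S,[2,50,98],axis=0).round(1).tolist()); 
for lo in range(110,220,15):
    k=(S[:,2]>=lo)&(S[:,2]<lo+15); b=k&(S[:,1]<85);t=k&(S[:,1]>=85); print(lo,'bar',np.median(S[b],0).round(0),'tab',np.median(S[t],0).round(0))
delta([0,0,0])
E
```

```text
t: 12.78
eef_pos: [420.5, 161.9, 319.7]
tool_rot: [0.001, 0.129, 0.992, 0.001]
wrist_force: [0.5, 1.5, 0.3]
finger_gap: 43.9
red 0 0 0
936 [[-18.2, 54.4, 105.7], [-6.9, 86.7, 134.6], [12.1, 130.3, 207.9]]
110 bar [ -7.  80. 118.] tab [-12.  91. 120.]
125 bar [nan nan nan] tab [-13. 104. 132.]
140 bar [nan nan nan] tab [-16. 122. 146.]
155 bar [nan nan nan] tab [nan nan nan]
170 bar [ 11.  72. 183.] tab [nan nan nan]
185 bar [  4.  65. 194.] tab [nan nan nan]
200 bar [  6.  61. 206.] tab [nan nan nan]
215 bar [nan nan nan] tab [nan nan nan]
t 12.9333 pos [422.7 161.3 319.2] gap 55.4 F [-0.9  1.  -0.4] yaw_y 75.0
delta tool cm [ 36.72 -26.51  31.85]
  return _methods._mean(a, axis=axis, dtype=dtype,
  ret = um.true_divide(
```

View pics/w6.png

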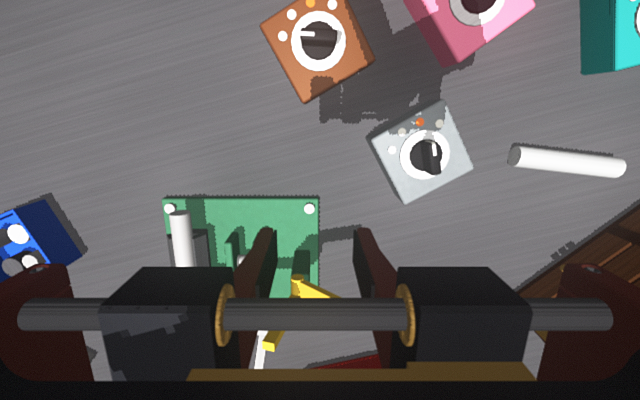

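View pics/t6c.png

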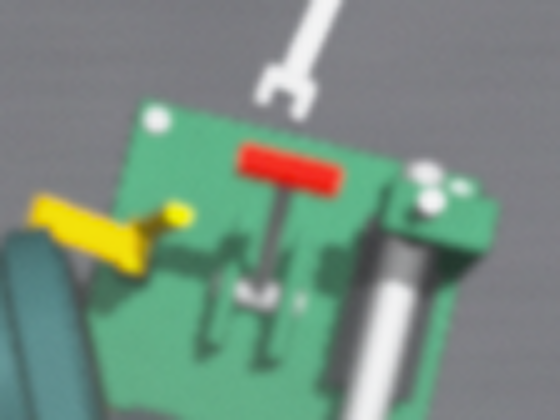

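The catch is open: the bar tip is at station y≈61, z≈206, which matches 1.3. Now for lever alignment.

```bash
python3 - <<'E'
from h import *
print(tool()[0]['q'].round(2))
ph=np.radians(-15.0); xs=np.array([np.cos(ph),np.sin(ph),0]); ys=np.array([-xs[1],xs[0],0])
t=np.array([600,1.5,330])-60*ys-20*xs; print(t)
delta(t,down(np.radians(-15)))
delta(t,down(np.radians(165)))
p,d,m=load('pics/t6.npz')
hsv=cv2.cvtColor(p,cv2.COLOR_RGB2HSV).astype(int); M=np.zeros(d.shape,bool); M[140:230,295:400]=1
red=M&((hsv[...,0]<6)|(hsv[...,0]>174))&(hsv[...,1]>150)&(hsv[...,2]>90); v,u=np.nonzero(red); print(onz(m,u.mean(),v.mean(),205))
E
```

```text
[ 0.21  0.06  1.66  0.    1.42 -1.1 ]
[565.15234077 -51.27916868 330.        ]
t 12.9333 pos [422.7 161.3 319.2] gap 55.4 F [-0.9  1.  -0.4] yaw_y 75.0
delta tool cm [-19.25 -16.86  -1.06]
rotvec [2.000e-03 1.000e-03 1.572e+00]
t 12.9333 pos [422.7 161.3 319.2] gap 55.4 F [-0.9  1.  -0.4] yaw_y 75.0
delta tool cm [-19.25 -16.86  -1.06]
rotvec [-1.00e-03  2.00e-03 -1.57e+00]
[5.98998132e+02 2.59998443e-01 2.05000000e+02]
```

```bash
python3 -m inch '[[-2.4,-2.1,-0.1,0,0,0,70],[-2.4,-2.1,-0.1,0,0,0,70],[-2.4,-2.1,-0.1,0,0,0,70],[-2.4,-2.1,-0.1,0,0,0,70],[-2.4,-2.1,-0.1,0,0,0,70],[-2.4,-2.1,-0.1,0,0,0,70],[-2.4,-2.1,-0.1,0,0,0,70],[-2.4,-2.1,-0.1,0,0,0,70]]'
python3 -m inch '[[0,0,0,0,0,0.12,70],[0,0,0,0,0,0.12,70],[0,0,0,0,0,0.12,70],[0,0,0,0,0,0.12,70],[0,0,0,0,0,0.12,70],[0,0,0,0,0,0.12,70],[0,0,0,0,0,0.12,70],[0,0,0,0,0,0.12,70],[0,0,0,0,0,0.12,70],[0,0,0,0,0,0.12,70],[0,0,0,0,0,0.12,70],[0,0,0,0,0,0.12,70],[0,0,0,0,0,0.13,70],[0,0,0,0,0,0,70],[0,0,0,0,0,0,70]]'
python3 - <<'E'
from h import *
snap('wrist','w7')
p,d,m=load('pics/w7.npz'); P=pts(m,d)
hsv=cv2.cvtColor(p,cv2.COLOR_RGB2HSV).astype(int)
near=np.hypot(P[...,0]-600,P[...,1])<70
red=near&((hsv[...,0]<6)|(hsv[...,0]>174))&(hsv[...,1]>150)&(hsv[...,2]>70)&(P[...,2]>170)&(P[...,2]<240)
Q=P[red]; v,u=np.nonzero(red); print(len(Q),u.mean(),v.mean(),Q.mean(0),np.percentile(Q,[2,50,98],axis=0).round(1).tolist(),cv2.minAreaRect(Q[:,:2].astype(np.float32)))
top=Q[Q[:,2]>np.percentile(Q[:,2],80)]; print('crest',top.mean(0))
delta([565,-51,330],down(np.radians(-15)))
E
```

```text
t: 13.6
eef_pos: [565.4, -53.0, 326.3]
tool_rot: [-0.0, 0.131, 0.991, 0.0]
wrist_force: [0.2, 0.8, -0.4]
finger_gap: 61.6
t: 14.85
eef_pos: [564.4, -51.3, 326.3]
tool_rot: [-0.0, 0.79, 0.613, -0.0]
wrist_force: [-0.0, 0.8, 0.0]
finger_gap: 61.2
1621 337.23874151758173 125.20851326341764 [598.09472362   2.43987152 210.92395586] [[584.2, -27.3, 206.1], [598.0, 2.9, 211.5], [612.2, 30.6, 213.8]] ((598.2608642578125, 1.5661087036132812), (62.729366302490234, 20.433725357055664), 74.16007232666016)
crest [598.1950927    1.7900965  213.19731004]
t 14.9 pos [564.2 -51.2 326.4] gap 61.4 F [ 0.3  0.5 -1. ] yaw_y -14.4
delta tool cm [ 0.04  0.07 -0.36]
rotvec [-0.    0.    0.01]
```

View pics/w7.png

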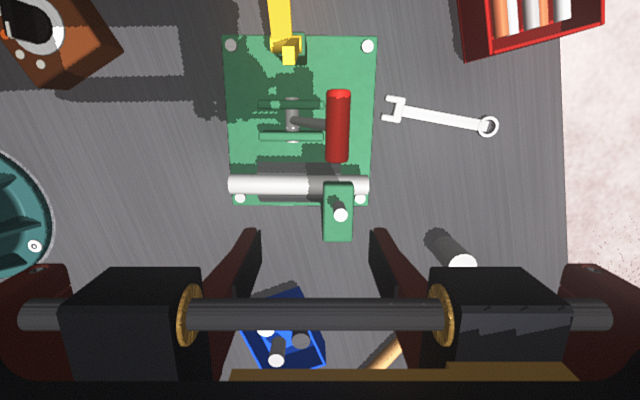

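The red handle is at (337,125): centre (598.2, 1.6, 202). The fingers straddle along station x. Next, the pose tilted along the lever.

```bash
cat >> h.py <<'E'
ph=np.radians(-15.0); xs=np.array([np.cos(ph),np.sin(ph),0]); ys=np.array([-xs[1],xs[0],0]); ez=np.array([0,0,1.])
H=np.array([598.2,1.6,202.]); PV=H-53.2*xs-172*ez
def lev(th,back):  # th lever joint; TCP 'back' mm above the bar centre along lever
    a=0.3-th; d=-np.sin(a)*xs-np.cos(a)*ez; y=np.cos(a)*xs-np.sin(a)*ez
    return PV-(180+back)*d, R.from_matrix(np.stack([np.cross(y,d),y,d],1))
E
python3 - <<'E'
from h import *
t,r=lev(0,60); print(t); delta(t,r)
t,r=lev(0,-17); print(t)
E
```

```text
[615.32088999  -2.98752865 259.28075739]
t 14.9 pos [564.2 -51.2 326.4] gap 61.4 F [ 0.3  0.5 -1. ] yaw_y -14.4
delta tool cm [5.94 3.75 6.71]
rotvec [0.3   0.002 0.01 ]
[593.34119381   2.90191319 185.71984773]
```

```bash
python3 -m inch '[[1.5,0.95,0.5,0,0,0.01,70],[1.5,0.95,0.5,0,0,0,70],[1.5,0.95,0.5,0,0,0,70],[1.4,0.9,0.5,0,0,0,70],[0,0,0,0.1,0,0,70],[0,0,0,0.1,0,0,70],[0,0,0,0.1,0,0,70],[0,0,0,0,0,0,70],[0,0,0,0,0,0,70]]'
python3 - <<'E'
from h import *
t,r=lev(0,60); delta(t,r)
E
```

```text
t: 15.65
eef_pos: [616.5, -3.0, 304.0]
tool_rot: [-0.119, 0.785, 0.601, -0.091]
wrist_force: [-0.9, -0.4, 0.2]
finger_gap: 61.5
t 15.65 pos [616.5  -3.  304. ] gap 61.5 F [-0.9 -0.4  0.2] yaw_y -15.1
delta tool cm [-0.02  1.22  4.3 ]
rotvec [-0.001 -0.    -0.002]
```

```bash
python3 -m inch '[[0,0.6,1.5,0,0,0,70],[0,0.6,1.5,0,0,0,70],[0,0,1.3,0,0,0,70],[0,0,0,0,0,0,70],[0,0,0,0,0,0,70]]'
python3 - <<'E'
from h import *
t,r=lev(0,-17); delta(t,r)
snap('wrist','w8')
E
```

```text
t: 16.07
eef_pos: [613.1, -2.4, 262.7]
tool_rot: [-0.118, 0.785, 0.601, -0.09]
wrist_force: [0.9, 0.1, 1.4]
finger_gap: 61.7
t 16.0667 pos [613.1  -2.4 262.7] gap 61.7 F [0.9 0.1 1.4] yaw_y -15.1
delta tool cm [-0.    0.31  7.96]
rotvec [ 0.001 -0.001 -0.002]
```

View pics/w8.png

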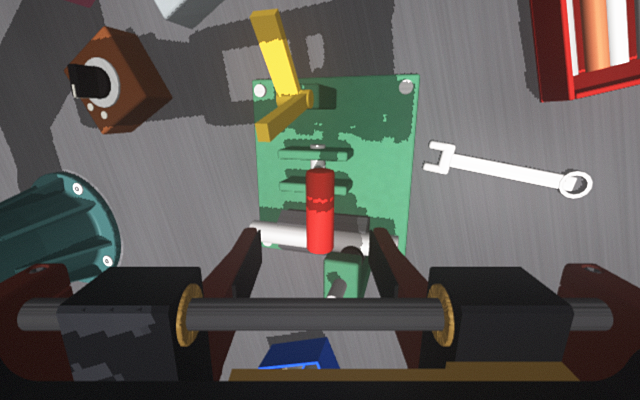

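The handle (320,210) is centred between the fingers and the catch is open at (275,90). I'll advance and close.

```bash
python3 -m inch '[[0,0.15,1.5,0,0,0,70],[0,0.15,1.5,0,0,0,70],[0,0,1.5,0,0,0,70],[0,0,1.5,0,0,0,70],[0,0,1.2,0,0,0,70],[0,0,0.6,0,0,0,70],[0,0,0,0,0,0,70],[0,0,0,0,0,0,70]]'
python3 - <<'E'
from h import *
t,r=lev(0,-17); delta(t,r)
E
```

```text
t: 16.78
eef_pos: [595.1, 2.2, 187.7]
tool_rot: [-0.118, 0.785, 0.601, -0.09]
wrist_force: [-0.2, -0.1, 0.2]
finger_gap: 61.6
t 16.7833 pos [595.1   2.2 187.7] gap 61.6 F [-0.2 -0.1  0.2] yaw_y -15.2
delta tool cm [ 0.02 -0.12  0.24]
rotvec [ 0.002 -0.001 -0.003]
```

```bash
python3 -m inch '[[0,-0.1,0.2,0,0,0,40],[0,0,0,0,0,0,0],[0,0,0,0,0,0,0],[0,0,0,0,0,0,0],[0,0,0,0,0,0,0],[0,0,0,0,0,0,0],[0,0,0,0,0,0,0],[0,0,0,0,0,0,0],[0,0,0,0,0,0,0],[0,0,0,0,0,0,0],[0,0,0,0,0,0,0],[0,0,0,0,0,0,0]]'
python3 - <<'E'
from h import *
t,r=lev(0,-17); delta(t,r); snap('wrist','w9')
E
```

```text
t: 17.78
eef_pos: [593.7, 2.4, 185.0]
tool_rot: [-0.118, 0.786, 0.601, -0.09]
wrist_force: [3.6, -1.9, -2.9]
finger_gap: 21.1
t 17.7833 pos [593.7   2.4 185. ] gap 21.1 F [ 3.6 -1.9 -2.9] yaw_y -15.2
delta tool cm [ 0.04 -0.06 -0.06]
rotvec [ 0.001 -0.001 -0.003]
```

View pics/w9.png

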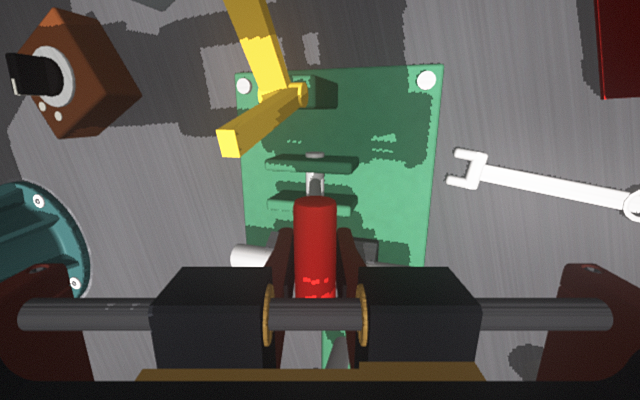

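The handle is gripped (21.1 mm gap). I'll pull along the arc, half first.

```bash
python3 -m inch '[[0,-0.81,0.02,-0.05,0,0,0],[0,-0.81,0.02,-0.05,0,0,0],[0,-0.81,0.02,-0.05,0,0,0],[0,-0.81,0.02,-0.05,0,0,0],[0,-0.81,0.02,-0.05,0,0,0],[0,-0.81,0.02,-0.05,0,0,0]]'
python3 - <<'E'
from h import *
t,r=lev(0.3,-17); delta(t,r)
E
```

```text
t: 18.33
eef_pos: [548.0, 14.5, 192.1]
tool_rot: [0.002, 0.794, 0.608, 0.002]
wrist_force: [7.9, -3.4, -13.0]
finger_gap: 21.1
t 18.3333 pos [548.   14.5 192.1] gap 21.1 F [  7.9  -3.4 -13. ] yaw_y -15.2
delta tool cm [ 0.06 -0.13 -0.09]
rotvec [ 0.006  0.001 -0.003]
```

```bash
python3 -m inch '[[0,-0.81,0.02,-0.05,0,0,0],[0,-0.81,0.02,-0.05,0,0,0],[0,-0.81,0.02,-0.05,0,0,0],[0,-0.81,0.02,-0.05,0,0,0],[0,-0.81,0.02,-0.05,0,0,0],[0,0,0,0,0,0,0]]'
python3 - <<'E'
from h import *
t,r=lev(0.6,-17); delta(t,r)
E
```

```text
t: 18.83
eef_pos: [506.1, 25.7, 186.7]
tool_rot: [0.1, 0.788, 0.603, 0.076]
wrist_force: [12.3, -6.3, -16.8]
finger_gap: 21.1
t 18.8333 pos [506.1  25.7 186.7] gap 21.1 F [ 12.3  -6.3 -16.8] yaw_y -15.1
delta tool cm [ 0.05 -0.62 -0.06]
rotvec [-0.047  0.001 -0.002]
```

```bash
python3 -m inch '[[0,-0.6,0.05,-0.05,0,0,0],[0,-0.3,0.05,0,0,0,0],[0,0,0,0,0,0,0]]'
python3 -m inch '[[0,-0.2,0,0,0,0,0],[0,0,0,0,0,0,0]]'
python3 - <<'E'
from h import *
t,r=lev(0.6,-17); delta(t,r)
E
```

```text
t: 19.08
eef_pos: [501.9, 27.0, 185.5]
tool_rot: [0.121, 0.785, 0.601, 0.092]
wrist_force: [9.6, -7.7, -3.7]
finger_gap: 21.3
t: 19.25
eef_pos: [501.3, 27.2, 185.3]
tool_rot: [0.122, 0.785, 0.601, 0.093]
wrist_force: [10.0, -7.4, -3.0]
finger_gap: 21.4
t 19.25 pos [501.3  27.2 185.3] gap 21.4 F [10.  -7.4 -3. ] yaw_y -15.1
delta tool cm [ 0.04 -0.1  -0.07]
rotvec [ 0.007  0.001 -0.002]
```

```bash
python3 -m inch '[[0,-0.2,0,0,0,0,0],[0,0,0,0,0,0,0],[0,0,0,0,0,0,0]]'
python3 -m inch '[[0,-0.2,0,0,0,0,0],[0,0,0,0,0,0,0],[0,0,0,0,0,0,0]]'
python3 - <<'E'
from h import *
t,r=lev(0.6,-17); delta(t,r)
E
```

```text
t: 19.5
eef_pos: [501.1, 27.3, 185.3]
tool_rot: [0.123, 0.785, 0.601, 0.093]
wrist_force: [13.2, -9.7, -5.4]
finger_gap: 21.1
t: 19.75
eef_pos: [501.0, 27.3, 185.3]
tool_rot: [0.124, 0.784, 0.601, 0.094]
wrist_force: [18.2, -12.6, -9.2]
finger_gap: 21.0
t 19.75 pos [501.   27.3 185.3] gap 21.0 F [ 18.2 -12.6  -9.2] yaw_y -15.1
delta tool cm [ 0.03 -0.07 -0.06]
rotvec [ 0.013  0.001 -0.002]
```

The lever is at its stop: force rises while the position stays put. Final check on all three items and the bystanders.

```bash
python3 -m inch '[[0,0,0,0,0,0,0],[0,0,0,0,0,0,0],[0,0,0,0,0,0,0],[0,0,0,0,0,0,0],[0,0,0,0,0,0,0],[0,0,0,0,0,0,0]]'
python3 - <<'E'
from h import *
snap('scene','s9');snap('top','t9');snap('wrist','w10')
a=cv2.imread('pics/t9.png');b=cv2.imread('pics/s9.png');w=cv2.imread('pics/w10.png')
def c(i,x,y,ww,h): return cv2.resize(i[y:y+h,x:x+ww],(400,300),interpolation=cv2.INTER_CUBIC)
cv2.imwrite('pics/c9.png',np.vstack([np.hstack([cv2.resize(a,(400,300)),cv2.resize(w,(400,300))]),np.hstack([c(b,354,195,80,60),c(b,235,160,120,90)])]))
p,d,m=load('pics/s9.npz'); P=pts(m,d)
p0,d0,m0=load('pics/scene0.npz')
for n,(x,y) in dict(slug=(188,233),can=(345,292),wrench=(245,272),hammer=(170,185),offcut=(452,281)).items():
    D=np.abs(p[y-20:y+20,x-20:x+20].astype(int)-p0[y-20:y+20,x-20:x+20]).max(-1); print(n,(D>60).sum())
E
```

```text
t: 20.25
eef_pos: [501.0, 27.3, 185.3]
tool_rot: [0.124, 0.784, 0.601, 0.094]
wrist_force: [18.7, -11.2, -9.8]
finger_gap: 21.3
slug 0
can 0
wrench 0
hammer 0
offcut 0
```

View pics/c9.png

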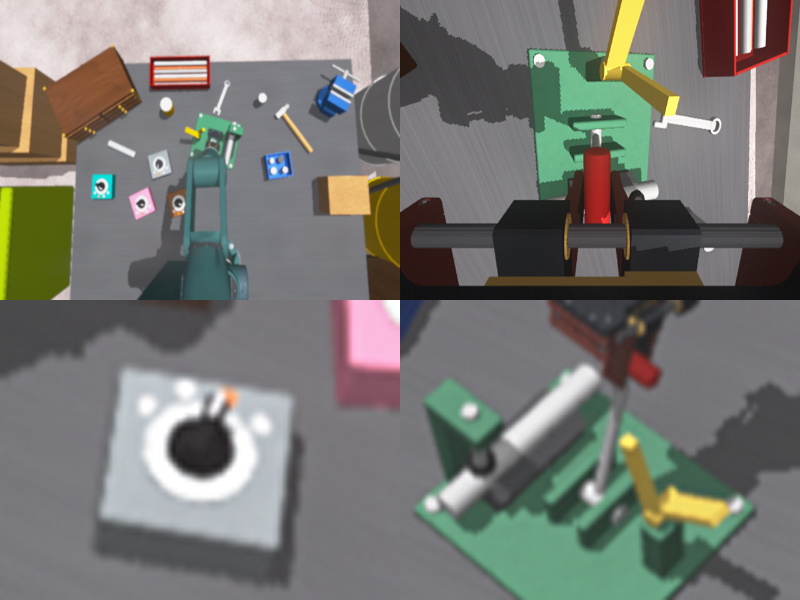

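The knob points at orange (225,400), the catch is open (640,450 and 700,505), the lever is held at its stop, and the bystanders are unchanged. Handing in.

```bash
python3 -c "
from workcell import workorder
print(workorder.hand_in())"
```

```text
the job is handed in; nothing more can be done
None
```

The job is done in the order asked and was handed in at about 20 s of robot time, with the gripper still holding the lever at its stop.

- **Knob:** I turned the knob on the grey box clockwise. After release it measured about 1.295, against 1.3 for the orange mark, and the last picture shows the pointer still at the orange dot.
- **Catch:** I pushed the yellow catch to its stop, where the force rose to about 12 N. The raised bar's tip measured where it should be at 1.3, and the last picture shows it still open.
- **Lever:** I pulled the lever along its arc to the stop. The force rose from about 12 N to 24 N while the position no longer moved. It is held there with a 21 mm finger gap.
- **Loose things:** the scene pictures before and after show no change around the slug, can, wrench, hammer or offcut.

One reading disagreed. Before the turn the knob measured about 0.56 to 0.58, not the 0.7 of the second click; this made no difference to the result. The highest wrist force I read was about 24 N.

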